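# Release the parts carousel's brake and hold the knob-lid jar at the pointer

## Task

Release the brake of the parts carousel by swinging its upright clamp lever outwards, all the way down to its stop, and only then turn the carousel until the one jar with a tall knob on its lid stands squarely at the fixed pointer on the base. Finish while still holding the carousel firmly in the gripper there, so that it stands still, with the lever left open and the other things on the bench left alone.

Things in the scene. Friction and masses are not known exactly. Their poses are not given: they have to be found in the camera images.
- carousel_base: Fixed dark steel base of the parts carousel. Origin on the vertical turning axis at bench height, z up. Its -x points to the front, where a 39 mm high steel pointer post with an arrowhead stands 134 mm from the axis; its +y points to the brake's grey clamp block (46 mm wide, 54 mm high, 108 to 152 mm from the axis).
- carousel: Turning part, 0.9 kg: aluminium disc 248 mm across, top 22 mm above the bench, with six glass jars fixed to it on a circle of radius 70 mm (black lids 50 mm across, tops at 84 mm) and a low hub. Origin on the axis, 12 mm up; the marked jar is on its +x. Turns easily either way, over a full turn (bearing 0.03 N m), when the brake is open; the shut brake's cam holds it (some 12 N at the knob).
- marked_knob (a point): Centre of the tall round steel knob on the marked jar's lid: upright cylinder 18 mm in diameter and 28 mm tall (84 to 112 mm above the bench; this point is at 98 mm), 70 mm from the turning axis. The other five lids are flat. Moves with the carousel.
- front (a point): Fixed point on the base: where the knob's centre is when the marked jar stands squarely at the pointer (70 mm in front of the turning axis, 98 mm above the bench).
- clamp_lever (a joint): Brake lever angle: 0 = shut (lever upright, brake on), 1.4 = fully open (lever swung outwards, away from the carousel's axis, nearly level, at its stop). Takes some 3 N at the grip; the brake is free from about 0.5 rad; the lever stays where it is left.
- lever_pivot (a point): Lever's hinge: level axis along the base's x, 118 mm from the turning axis on the base's +y side, 41 mm above the bench.
- lever_grip (a point): Centre of the lever's cross grip, 65 mm from the pivot: a steel cylinder 16 mm in diameter and 22 mm long, lying parallel to the hinge (base's x). The arm between is 14 mm wide and 8 mm thick. Moves with the lever, straight above the pivot when shut.
- hammer: Small brass-headed hammer lying on the bench, 220 mm long. Leave alone. Origin under its middle.
- tip_jar: Frosted glass tip jar, 84 mm in diameter, 120 mm tall. Leave alone. Origin at the centre of its underside.
- capacitor: Blue can capacitor standing on end, 35 mm in diameter, 60 mm tall. Leave alone. Origin at the centre of its underside.
- tension_gauge: Steel spring-tension gauge lying flat: dial 56 mm in diameter, 16 mm thick, stem to +x reaching 105 mm. Leave alone. Origin under the dial's centre.

How it is judged (in metres and radians):
On the way, in this order (a step that is already met when the one before it is completed fails the run):
1. the clamp lever is swung fully open (value of joint clamp_lever above 1.15 rad), for 0.2 s.
2. the carousel is turned until the jar with the knob stands at the pointer (horizontal distance between marked_knob and front below 0.006 m), for 0.2 s.
At the end, for the whole second after the job is handed in: The lever is open (over 1.15 of 1.4 rad), the marked jar's knob is within 6 mm of the front point, the carousel stands still (under 0.05 rad/s) and the gripper's fingers hold it with more than 2 N (value of joint clamp_lever above 1.15 rad and horizontal distance between marked_knob and front below 0.006 m and angular speed of carousel below 0.05 rad/s and contact force between the fingers and carousel above 2 N); the arm keeps its last pose, push and grip.
It fails at once if the carousel is forced round more than 12 mm against the shut brake (value of joint clamp_lever below 0.4 rad and distance of marked_knob from where it was at the start of the episode above 0.012 m).
It fails at once if the hammer is pushed more than 30 mm (distance of hammer from where it was at the start of the episode above 0.03 m).
It fails at once if the tip jar is pushed more than 30 mm or tipped (distance of tip_jar from where it was at the start of the episode above 0.03 m or angle between tip_jar's own z axis and vertical above 0.5 rad).
It fails at once if the capacitor is pushed more than 30 mm or knocked over (distance of capacitor from where it was at the start of the episode above 0.03 m or angle between capacitor's own z axis and vertical above 0.5 rad).
It fails at once if the tension gauge is pushed more than 30 mm (distance of tension_gauge from where it was at the start of the episode above 0.03 m).
It also fails if it takes over 61 s, if anything falls off the work surface, if the arm or the gripper's body presses on something with over 40 N, if the wrist force passes 120 N, or if a joint passes its speed limit or range.

## Robot

A 6-joint arm with a two-finger parallel gripper is mounted at the origin on the work surface. World frame = base frame: x ahead of the robot, y to its left, z up, the work surface at z = 0. Lengths are in m, angles in degrees, forces in N, time in s.
With the tool pointing down it reaches from about 0.325 to 0.9 m from the base axis. Payload 3.5 kg.
Tool frame: the origin (TCP) lies midway between the tips of the shut fingers; the grasp point (between the pads) lies 19 mm behind it (env.grip_point_offset is the z of the grasp point in the tool frame, in m); z points along the fingers, y is the line along which they close (so a half turn about z gives the same grasp; the last joint's range is limited). The gripper opens to 85 mm and grips with 20 to 120 N. Pads are 22 mm wide; open, the fingers measure 114 mm over their backs; the gripper's body (76 mm by 85 mm) begins 54 mm behind the grasp point. The pads swing forward as they close: fully open they stand 13 mm farther back than shut.
Start: joints at [-79.893, 15.837, -1.513, 72.651, 0, 84.076], TCP at [0.173, -0.601, 0.201] pointing down, gripper open.
Joint ranges: [-178.77, 178.77], [-48.84, 107.48], [-61.69, 71.31], [-111.58, 123.2], [-90, 87.43], [-180, 180]. Speed limits (degrees/s): [147.25, 147.25, 180, 180, 180, 180].

## Interface

Orientations are given as a 3x3 rotation matrix whose columns are the frame's x, y, z axes.
In Python, from station import env gives the robot as it stands.
- The arm moves only by the shell command python3 -m inch 'ROWS' [FORCE]. ROWS is a JSON object of lists of equal length, an entry for each row: "xyz": the shift along the tool's x, y, z in m, a list of three; "turn": the turn about the tool's z in degrees; "claw": the finger opening in m, from 0 to 0.0854. A call has 1 to 20 rows; each row is the pose to reach, as a shift and turn from the pose commanded when the call began, along the tool's axes at that moment; what a row does not reach only later rows make up. A row lasts 1/10 s, in which the tool goes at most 50 mm and 8.59 degrees, less where a joint would pass 70% of its speed; a pose out of reach is approached as far as the arm can. A call with a gripper value outside its range is refused whole. The fingers move at their own pace and stop on an object; FORCE is the grip in N (left out, the last holds). Time passes only in rows, so rows that repeat a pose let the fingers close. It gives the time, the measured TCP pose, the force, the opening and the grip force at its end, in the units of the state.
- env.observe(): the state, without advancing time (a new reading comes with each control period).
- env.camera(name): name is "scene" or "top"; returns a dict with "color" (420x560x3 uint8, blue, green, red), "vertical_fov" (degrees; the focal length in pixels is half the picture's height over the tangent of half this angle, whatever the lens; pixels are square), "cx", "cy" (the principal point, pixels), "eye" and "orientation" of the camera in the world. Camera axes: x right, y up, looking along -z (the intrinsics and any distortion apply to the point x, -y, -z); pixel columns grow to the right and rows downward; lengths in m; the calibration is good to about 2 mm. A picture is of the moment at which its call begins. There is no depth.
- env.close_job(): hands the job in; it is judged then, once.
The state is a dict: "time_s": time; "q": joint angles; "joint_velocities": joint speeds; "joint_efforts": joint torques, N m; "ee_pos": TCP position; "orientation": TCP orientation; "force": force on the tool from outside, world axes, zero at the start; "ft_torque": the same for the moment, N m; "width": finger opening in m; "grip_force": force on a finger pad.
Only numpy, scipy, OpenCV 4.12 (cv2) and the standard library are available. Lean on these libraries where they do the work, as an engineer would, in place of code of your own. Each camera call takes 0.05 s, during which the arm holds its last target. There are 200 camera calls.

## Working session

There is one attempt and no reset: what is moved stays moved. The work goes in short steps, Python scripts to look and compute and a shell command to move; the robot and the scene stay as the last step left them, time stands still between calls to the robot, and variables do not carry over. Pictures are saved under pics/ and viewed, at most 10 in all, crops included, and the job is handed in when it is done.

```bash
ls; mkdir -p pics
python3 - <<'E'
from station import env
import cv2
for n in("scene","top"):
    c=env.camera(n); cv2.imwrite(f"pics/{n}0.png",c["color"]); print({k:v for k,v in c.items() if k!="color"})
s=env.observe(); print(s["time_s"],s["ee_pos"],s["orientation"],s["width"],env.grip_point_offset)
E
```

```text
pics
{'vertical_fov': 52.564097847976896, 'cx': 280.1111761200289, 'cy': 209.7413156979503, 'eye': array([1.42876059, 0.11286638, 0.64936572]), 'orientation': array([[-0.15141863, -0.51502788,  0.84369347],
       [ 0.98842423, -0.08707994,  0.12423617],
       [ 0.00948369,  0.85273874,  0.52225156]])}
{'vertical_fov': 56.00658617516299, 'cx': 288.05857384656423, 'cy': 207.08060315776757, 'eye': array([ 0.44725996, -0.00255956,  1.17312659]), 'orientation': array([[ 0.02631594,  0.99449467, -0.10142892],
       [-0.99964302,  0.02664825,  0.00192246],
       [ 0.00461478,  0.10134212,  0.99484093]])}
0.1 [ 0.17245747 -0.59993432  0.20025147] [[ 9.61109284e-01  2.76168102e-01 -3.51715093e-04]
 [ 2.76168241e-01 -9.61107213e-01  2.00707897e-03]
 [ 2.16255275e-04 -2.02615477e-03 -9.99997924e-01]] 0.08542984556333456 -0.0187
```

View pics/scene0.png

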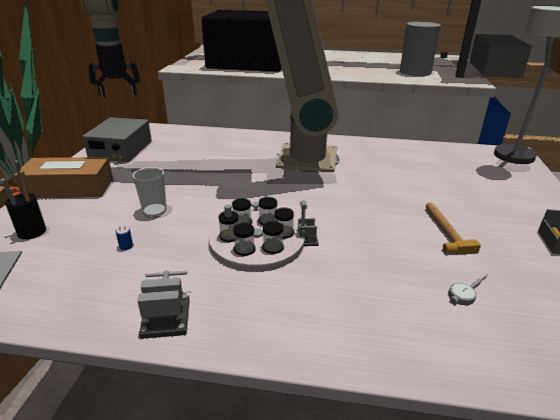

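View pics/top0.png

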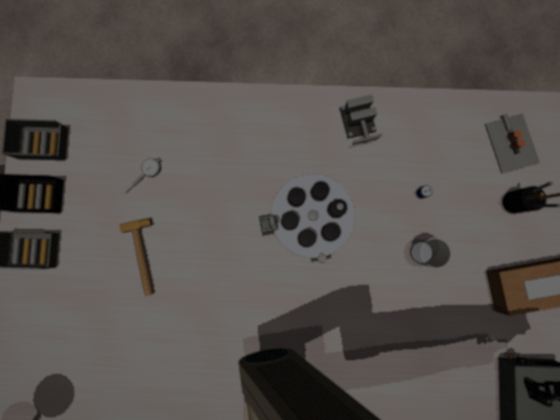

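The top view shows the carousel centred near (313,216), the lever block at (267,224), the pointer at (321,258) and the knob at (340,207). The scene view shows the lever grip at (304,205) and the knob at (228,210). Next I'll zoom in and measure.

```bash
cat > h.py <<'E'
import numpy as np, cv2
from station import env
def ray(c,u,v):
    f=210/np.tan(np.radians(c["vertical_fov"]/2))
    d=c["orientation"]@np.array([(u-c["cx"])/f,-(v-c["cy"])/f,-1]); return np.array(c["eye"]),d
def plane(c,u,v,z):
    e,d=ray(c,u,v); return e+d*(z-e[2])/d[2]
def proj(c,p):
    f=210/np.tan(np.radians(c["vertical_fov"]/2))
    q=c["orientation"].T@(np.array(p)-c["eye"]); return np.array([c["cx"]-f*q[0]/q[2],c["cy"]+f*q[1]/q[2]])
def two(c1,a,c2,b):
    e1,d1=ray(c1,*a);e2,d2=ray(c2,*b)
    t=np.linalg.lstsq(np.c_[d1,-d2],e2-e1,rcond=None)[0]
    p,q=e1+t[0]*d1,e2+t[1]*d2; return (p+q)/2,np.linalg.norm(p-q)
E
python3 - <<'E'
from h import *
t=env.camera("top");s=env.camera("scene")
a=cv2.resize(t["color"][165:270,250:390],None,fx=5.6,fy=5.6,interpolation=cv2.INTER_CUBIC)[:588]
b=cv2.resize(s["color"][185:275,200:330],None,fx=6,fy=6,interpolation=cv2.INTER_CUBIC)
cv2.imwrite("pics/t1.png",a);cv2.imwrite("pics/s1.png",b)
for n,p in dict(disc=(313,216,.022),ptr=(321,258,.039),knob=(340,207,.112),block=(267,224,.054)).items(): print(n,plane(t,*p))
print(two(t,(340,207),s,(228,207)))
E
```

```text
disc [ 0.54036824 -0.0783834   0.022     ]
ptr [ 0.4195584  -0.10245763  0.039     ]
knob [ 0.55942631 -0.14493922  0.112     ]
block [0.51155295 0.0537013  0.054     ]
(array([ 0.55996444, -0.1453786 ,  0.10624136]), np.float64(0.0006735706682925187))
```

View pics/t1.png

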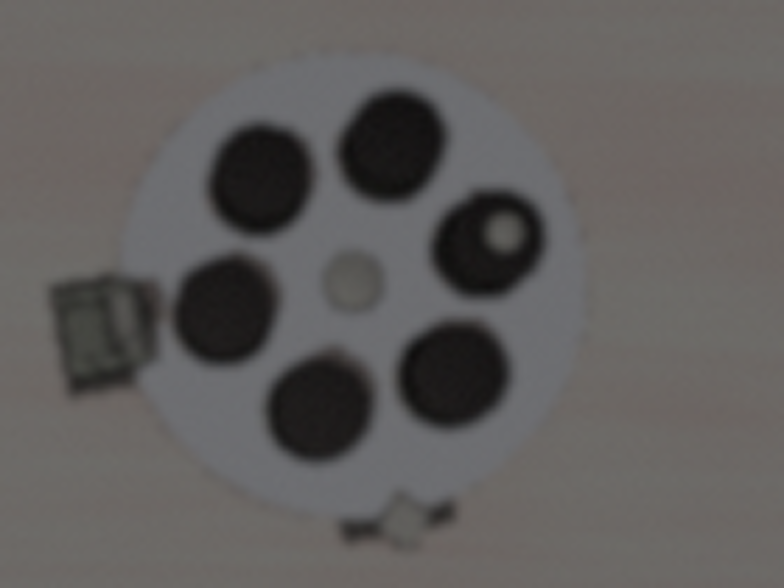

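View pics/s1.png

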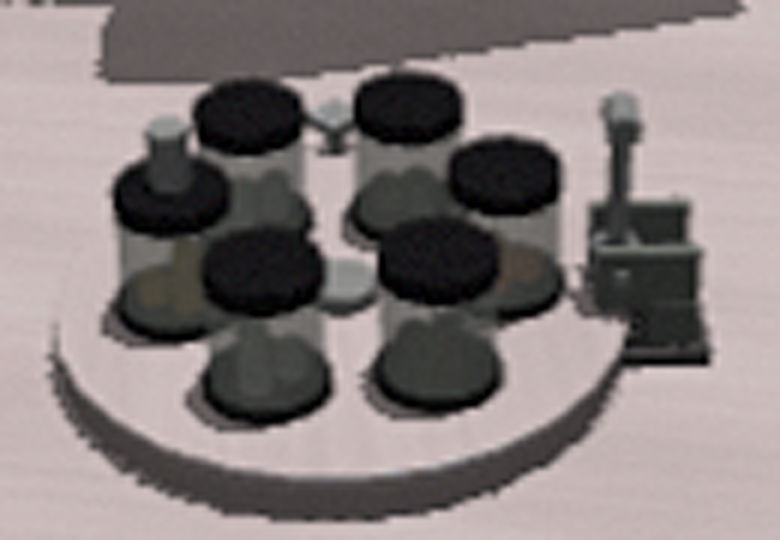

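The crops show the disc centre at about (313,216) and the knob top at (339.8,206). The pointer is at (322,258). The grip is in line with the clamp block. Next I'll fit the lids, disc and grip more precisely.

Run:
```python
from h import *
t=env.camera("top");s=env.camera("scene")
def lids(c,roi,thr,k=4):
    x0,y0,x1,y1=roi
    g=cv2.resize(c["color"][y0:y1,x0:x1],None,fx=k,fy=k,interpolation=cv2.INTER_CUBIC).max(2)
    cs,_=cv2.findContours((g<thr).astype(np.uint8),cv2.RETR_EXTERNAL,cv2.CHAIN_APPROX_NONE)
    out=[]
    for q in cs:
        if cv2.contourArea(q)>50*k*k/1:
            (u,v),r,a=cv2.fitEllipse(cv2.convexHull(q)); out.append(((u+.5)/k-.5+x0,(v+.5)/k-.5+y0,max(r)/k,min(r)/k))
    return out
L=[]
for o in lids(t,(278,172,352,252),50):
    p=plane(t,o[0],o[1],.084); L.append(p); print("top",np.round(o,1),p.round(4))
L=np.array(L); print("mean",L.mean(0),"r",np.linalg.norm(L-L.mean(0),axis=1).round(4))
for o in lids(s,(210,190,300,245),28): print("scene",np.round(o,1),plane(s,o[0],o[1],.084).round(4))
k,e=two(t,(339.8,206.1),s,(227.7,206.5));print("knobtop",k,e)
print("ptr",plane(t,322.3,258.2,.039), "scene post",plane(s,255,204,.039))
# grip in scene crop ~ (622,115)/6
gs=(622/6+200,112/6+185)
for gt in((267,222),): print("grip two",two(t,gt,s,gs))
print(plane(s,*gs,.106))
# block outer bottom edge corners in top crop
for u,v in((52,290),(72,395),(135,380),(110,280)): print("blk",plane(t,u/5.6+250,v/5.6+165,.054))
```

```text
top [306.6 237.5  18.5  17. ] [ 0.4756 -0.0579  0.084 ]
top [330.4 231.4  19.3  17.5] [ 0.4942 -0.123   0.084 ]
top [289.7 220.1  18.8  17.1] [ 0.5224 -0.0102  0.084 ]
top [336.7 208.   19.9  17.3] [ 0.5593 -0.1395  0.084 ]
top [296.1 196.7  19.2  17.2] [ 0.588  -0.0264  0.084 ]
top [319.6 190.7  19.8  17.1] [ 0.6064 -0.0911  0.084 ]
mean [ 0.54097104 -0.07469468  0.084     ] r [0.0674 0.0673 0.0671 0.0674 0.0674 0.0674]
scene [244.  229.3  21.7  16.2] [ 0.6171 -0.0925  0.084 ]
scene [269.8 226.8  26.8  15.5] [ 0.5966 -0.0341  0.084 ]
scene [228.1 217.6  19.5  12.9] [ 0.5734 -0.1425  0.084 ]
scene [283.6 214.3  19.6  12.5] [ 0.5355 -0.0096  0.084 ]
scene [241.  204.4  18.6  12. ] [ 0.5063 -0.1256  0.084 ]
scene [267.4 203.   18.5  11.4] [ 0.4875 -0.0596  0.084 ]
knobtop [ 0.56221084 -0.14490481  0.10899881] 0.00027709831288743345
ptr [ 0.41908996 -0.10617343  0.039     ] scene post [ 0.42396933 -0.10652256  0.039     ]
grip two (array([0.51455696, 0.04441549, 0.10807677]), np.float64(0.013538926417869458))
[0.51227679 0.03744412 0.106     ]
blk [0.53146979 0.07625202 0.054     ]
blk [0.47861899 0.06437135 0.054     ]
blk [0.48701926 0.03280882 0.054     ]
blk [0.53734088 0.04700608 0.054     ]
```

```bash
python3 -m inch '{"xyz":[[0.506,-0.518,0.03],[0.506,-0.518,0.03],[0.506,-0.518,0.03],[0.506,-0.518,0.03],[0.506,-0.518,0.03],[0.506,-0.518,0.03],[0.506,-0.518,0.03],[0.506,-0.518,0.03],[0.506,-0.518,0.03],[0.506,-0.518,0.03],[0.506,-0.518,0.03],[0.506,-0.518,0.03],[0.506,-0.518,0.03],[0.506,-0.518,0.03],[0.506,-0.518,0.03],[0.506,-0.518,0.03],[0.506,-0.518,0.03],[0.506,-0.518,0.03]],"turn":[-87.5,-87.5,-87.5,-87.5,-87.5,-87.5,-87.5,-87.5,-87.5,-87.5,-87.5,-87.5,-87.5,-87.5,-87.5,-87.5,-87.5,-87.5],"claw":[0.045,0.045,0.045,0.045,0.045,0.045,0.045,0.045,0.045,0.045,0.045,0.045,0.045,0.045,0.045,0.045,0.045,0.045]}'
python3 - <<'E'
from h import *
t=env.camera("top");s=env.camera("scene");o=env.observe()
P=np.array(o["ee_pos"]);R=np.array(o["orientation"]);print(P,R.round(3),np.round(o["q"],1),o["time_s"])
k=6
a=cv2.resize(s["color"][150:250,215:345],None,fx=k,fy=k,interpolation=cv2.INTER_CUBIC)
for y in(-.0225,0,.0225):
    u=proj(s,P+R[:,1]*y); c=((u-[215,150]+.5)*k).astype(int); cv2.circle(a,tuple(map(int,c)),4,(0,0,255),1)
    print("s",u,"t",proj(t,P+R[:,1]*y))
cv2.imwrite("pics/s2.png",a)
E
```

```text
time_s: 2.1
ee_pos: [0.5152, 0.0361, 0.1712]
orientation: [[-0.233, 0.972, -0.001], [0.972, 0.233, -0.0], [-0.0, -0.001, -1.0]]
force: [-0.7, 0.3, 0.8]
width: 0.0453
grip_force: 0.0
[0.51537183 0.03580233 0.1714097 ] [[-0.232  0.973 -0.   ]
 [ 0.973  0.232 -0.   ]
 [-0.    -0.    -1.   ]] [ -3.2   5.9 -17.3  66.8  -0.   73.4] 2.2
s [302.71217546 176.78614562] t [273.64916703 228.64061389]
s [303.89564048 181.01801171] t [271.85212736 219.97262658]
s [305.12386211 185.40991971] t [270.06299854 211.34279713]
```

View pics/s2.png

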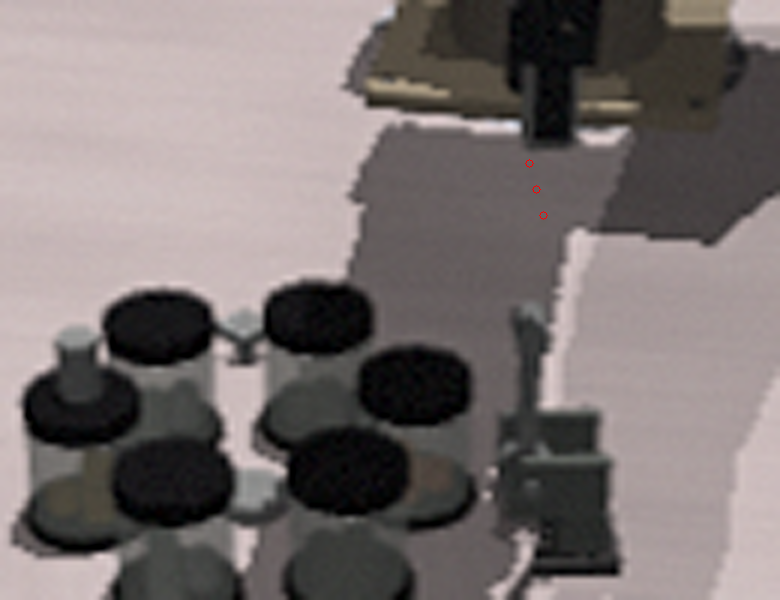

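The near fingertip appears at about (306.7,173.5) in the scene view, but I expected it about 12 px lower. The lever grip is at (303,202). I'll compare with the start picture and the top view.

Run:
```python
from h import *
t=env.camera("top");s=env.camera("scene");o=env.observe()
P=np.array(o["ee_pos"]);R=np.array(o["orientation"]);print(P,o["width"])
P0=np.array([.17246,-.59993,.20025]);y0=np.array([.276,-.961,-.002])
for d in(-.05,.05): print("start scene tips",proj(s,P0+y0*d+[0,0,.013]))
print("base flange pt",proj(s,[0,0,0]))
k=6
a=cv2.resize(t["color"][170:265,230:360],None,fx=k,fy=k,interpolation=cv2.INTER_CUBIC)
a=np.clip(a.astype(float)*2,0,255).astype(np.uint8)
for y in(-.0225,0,.0225):
    u=proj(t,P+R[:,1]*y); c=((u-[230,170]+.5)*k).astype(int); cv2.circle(a,tuple(map(int,c)),4,(0,0,255),1)
b=cv2.imread("pics/scene0.png")[30:130,60:170]
b=cv2.resize(b,None,fx=2,fy=2); a[-200:,-220:]=b
cv2.imwrite("pics/t2.png",a)
```

```text
[0.51555724 0.03589608 0.17146891] 0.04498461964914976
start scene tips [135.82766996 105.04796146]
start scene tips [103.87710072 106.05598496]
base flange pt [307.01891199 157.37318276]
```

View pics/t2.png

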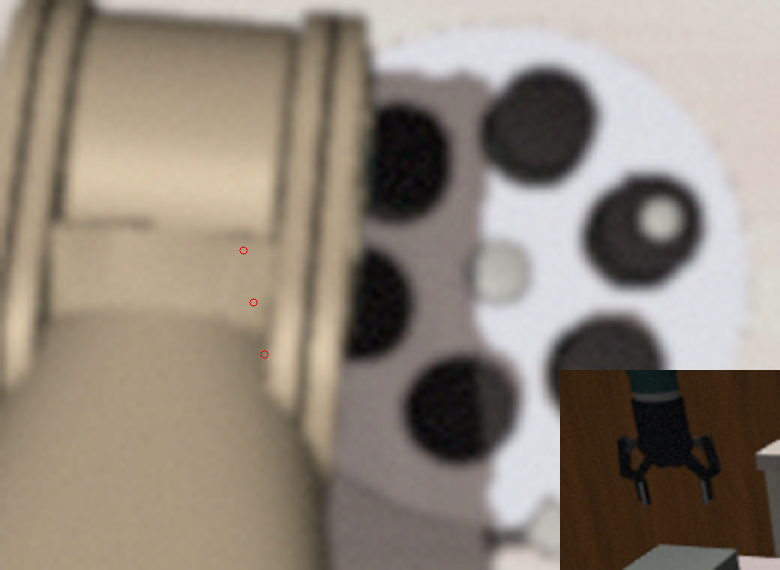

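```bash
python3 -m inch '{"xyz":[[0,0,0.02],[0,0,0.035],[0,0,0.035],[0,0,0.035]]}'
python3 - <<'E'
from h import *
s=env.camera("scene");o=env.observe()
P=np.array(o["ee_pos"]);R=np.array(o["orientation"]);print(P,o["width"],o["force"])
k=6
a=cv2.resize(s["color"][150:250,215:345],None,fx=k,fy=k,interpolation=cv2.INTER_CUBIC)
a=np.clip(a.astype(float)*1.3,0,255).astype(np.uint8)
for y in(-.0225,0,.0225):
    u=proj(s,P+R[:,1]*y); c=((u-[215,150]+.5)*k).astype(int); cv2.circle(a,tuple(map(int,c)),4,(0,0,255),1)
cv2.imwrite("pics/s3.png",a)
E
```

```text
[0.51561622 0.03602337 0.17146292] 0.04513233677419843 [ 0.46171897 -0.54413726 -0.43923406]invalid input
```

View pics/s3.png

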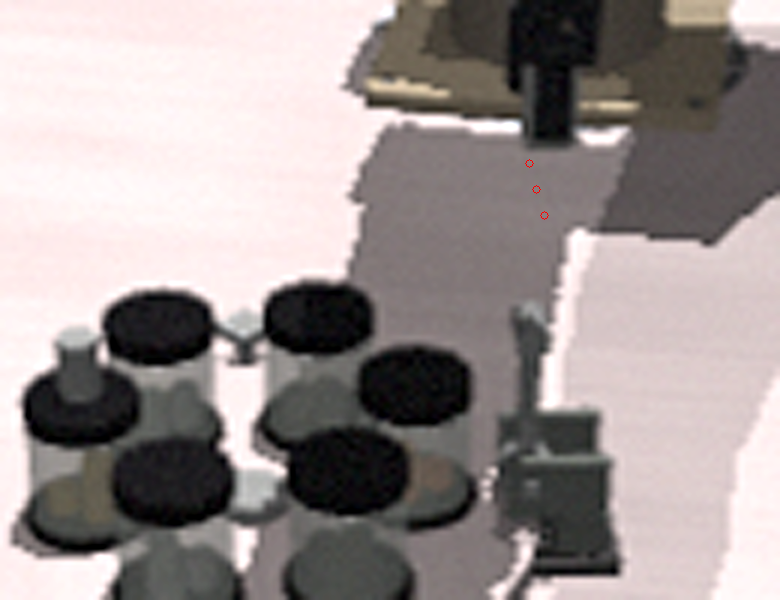

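The picture is unchanged because that move was refused: it lacked the turn and claw entries. I'll repeat it and track the tip by frame difference.

```bash
python3 - <<'E'
from h import *
cv2.imwrite("pics/ref.png",env.camera("scene")["color"])
E
python3 -m inch '{"xyz":[[0,0,0.02],[0,0,0.035],[0,0,0.035],[0,0,0.035]],"turn":[0,0,0,0],"claw":[0.045,0.045,0.045,0.045]}'
python3 - <<'E'
from h import *
s=env.camera("scene");o=env.observe()
P=np.array(o["ee_pos"]);print(P,o["force"])
r=cv2.imread("pics/ref.png")
g=s["color"].max(2).astype(int); d=abs(s["color"].astype(int)-r).max(2)
for v in range(168,212): print(v,g[v,296:318:1],(d[v,296:318]>25).astype(int).sum())
E
```

```text
time_s: 2.8
ee_pos: [0.5156, 0.0367, 0.1364]
orientation: [[-0.234, 0.972, -0.001], [0.972, 0.234, 0.0], [0.0, -0.001, -1.0]]
force: [0.7, 0.1, -0.6]
width: 0.0451
grip_force: 0.0
[0.51625674 0.03670713 0.13697321] [-0.36170413  0.15787778  0.54048932]
168 [ 63  63  57  37  15  14  18  16  15  15  13  19  46  56  26  13  16  13
  54  94 110 115] 10
169 [79 63 44 25 10 11 10 14 14 12 17  4 24 29 13 14 15 10 38 65 61 65] 9
170 [194 186 149  97   0  10   7  19  20   7  12  19  26  31  16  19  12  17
  38  50  53  52] 9
171 [207 208 173  69   9  15  21  15  16  17  18  14  11  20  16  10  10  15
  65 100 126 161] 10
172 [207 210 178  49  10  11  16  19  15  19  21  22  19  21  20  18  13  31
 133 198 196 201] 13
173 [213 216 181  49  12  11  11   9  14  11  13  19  17  19  13  18   1  28
 144 212 209 212] 14
174 [135 138 117  33  12  20  26  14  12  15  19  17  16  17  13   6   8  90
 174 214 209 188] 21
175 [101 105  91  31   9  26  43  37   5   9  10  12  14  19  29  54  82 153
 214 215 189 121] 17
176 [102 102  91  42   7  29  55  54  19  14  18   8  18  19  40  79 105 118
 139 138 12
[... 2708 characters left out ...]
4
 164 165 165 164] 3
205 [104 102 102 101  82  46  54  56  56  47  57 144 207 188 165 165 165 166
 164 164 165 166] 2
206 [104 103 103 106  91  54  55  55  57  53  59 142 205 191 164 167 168 167
 167 166 167 167] 1
207 [106 106 108 107  99  68  56  53  56  55  64 150 209 194 166 170 168 170
 165 165 167 165] 2
208 [103 105 108 106  97  66  52  58  57  53 108 181 201 177 171 169 170 172
 172 171 171 170] 0
209 [105 105 106 105 106  82  49  56  58  78 149 209 195 169 173 173 170 173
 172 172 171 172] 2
210 [104 107 105 106 107  91  46  56  55  79 156 213 195 170 171 172 171 171
 171 170 172 171] 2
211 [105 102 102 103  99  79  46  54  54  77 158 211 196 170 169 169 169 172
 170 171 171 169] 2
```

```bash
python3 -m inch '{"xyz":[[0,0,0],[0,0,0],[0,0,0.005],[0,0,0.01],[0,0,0.015],[0,0,0.02],[0,0,0.02]],"turn":[0,0,0,0,0,0,0],"claw":[0.07,0.07,0.07,0.07,0.07,0.07,0.07]}'
python3 -m inch '{"xyz":[[0,0,0.005],[0,0,0.01],[0,0,0.015],[0,0,0.02],[0,0,0.02]],"turn":[0,0,0,0,0],"claw":[0.07,0.07,0.07,0.07,0.07]}'
python3 -m inch '{"xyz":[[0,0,0],[0,0,0],[0,0,0],[0,0,0],[0,0,0],[0,0,0]],"turn":[0,0,0,0,0,0],"claw":[0.04,0.03,0.025,0.02,0.015,0.015]}' 20
python3 -m inch '{"xyz":[[0,0,0],[0,0,0],[0,0,0]],"turn":[0,0,0],"claw":[0.015,0.015,0.015]}' 20
python3 - <<'E'
from h import *
a=env.camera("scene")["color"][150:250,215:345]
cv2.imwrite("pics/s4.png",cv2.resize(a,None,fx=6,fy=6,interpolation=cv2.INTER_CUBIC))
E
```

```text
time_s: 3.55
ee_pos: [0.5149, 0.0369, 0.1151]
orientation: [[-0.234, 0.972, -0.002], [0.972, 0.234, 0.0], [0.001, -0.002, -1.0]]
force: [-0.5, -0.8, -1.0]
width: 0.0697
grip_force: 0.0
time_s: 4.05
ee_pos: [0.515, 0.0369, 0.0953]
orientation: [[-0.234, 0.972, -0.002], [0.972, 0.234, 0.0], [0.001, -0.002, -1.0]]
force: [-0.6, 1.0, 0.3]
width: 0.0699
grip_force: 0.0
time_s: 4.65
ee_pos: [0.5159, 0.0369, 0.0964]
orientation: [[-0.234, 0.972, 0.0], [0.972, 0.234, -0.0], [-0.0, 0.0, -1.0]]
force: [-0.6, -0.2, -0.2]
width: 0.0153
grip_force: 0.0
time_s: 4.95
ee_pos: [0.5158, 0.0369, 0.0963]
orientation: [[-0.234, 0.972, -0.0], [0.972, 0.234, -0.0], [-0.0, -0.0, -1.0]]
force: [0.5, -0.5, -0.4]
width: 0.015
grip_force: 0.0
```

View pics/s4.png

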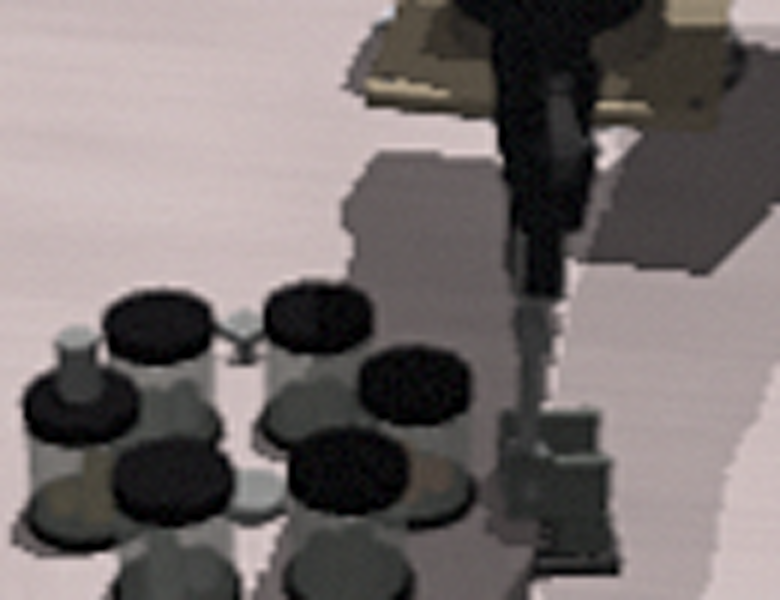

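The fingers shut to 15 mm with nothing between them, and the tip at row 199.7 is just at the top edge of the grip. Either they stand above it or behind it. I'll feel for contact with small downward steps.

```bash
for i in 1 2 3 4; do echo; done >/dev/null
python3 -m inch '{"xyz":[[0,0,0.002],[0,0,0.002]],"turn":[0,0],"claw":[0.015,0.015]}' | grep -E "ee|force"
python3 -m inch '{"xyz":[[0,0,0.002],[0,0,0.002]],"turn":[0,0],"claw":[0.015,0.015]}' | grep -E "ee|force"
python3 -m inch '{"xyz":[[0,0,0.002],[0,0,0.002]],"turn":[0,0],"claw":[0.015,0.015]}' | grep -E "ee|force"
```

```text
ee_pos: [0.5156, 0.0369, 0.094]
force: [0.5, 0.2, 0.5]
grip_force: 0.0
ee_pos: [0.5156, 0.0369, 0.092]
force: [0.3, 0.0, 0.5]
grip_force: 0.0
ee_pos: [0.5156, 0.0369, 0.09]
force: [-0.1, 0.2, -0.3]
grip_force: 0.0
```

```bash
python3 -m inch '{"xyz":[[0,0,0.003],[0,0,0.003]],"turn":[0,0],"claw":[0.015,0.015]}' | grep -E "ee|force"
python3 -m inch '{"xyz":[[0,0,0.002],[0,0,0.002]],"turn":[0,0],"claw":[0.015,0.015]}' | grep -E "ee|force"
python3 - <<'E'
from h import *
s=env.camera("scene");g=s["color"].max(2).astype(int)
for v in range(188,216): print(v,g[v,294:316])
print(proj(s,env.observe()["ee_pos"]))
E
```

```text
ee_pos: [0.5155, 0.0369, 0.0869]
force: [-0.4, 0.3, -0.7]
grip_force: 0.0
ee_pos: [0.5156, 0.0369, 0.085]
force: [0.0, -0.6, 0.4]
grip_force: 0.0
188 [102 103 105 104 102  75  10   8  14  15  15  16  14  15   7  12  14  18
  54  86  75  72]
189 [102 102 104 101 100  75  11  13  10  13  18  17  16  16  13  12  14   6
  68  94  70  69]
190 [ 99 100 101 101  94  54  13  12   5  17  17  11  17  14  17  17  13  20
  75  98  71  71]
191 [ 98 102 100 103  92  46  11  21  14  13  16  18  17  14  12  11  10  21
  53  78  68  71]
192 [ 99 100 101 103  93  52  25  34  10  18  18  17  13  15  10  25  26  49
  71  67  71  69]
193 [ 99 103 101 102  91  54  35  58  38  14  14  14  16  15  36  72  92  97
  90  66  69  67]
194 [ 98 100  98 105  91  49  37  63  39  12  18  21   9  10  35 135 198 157
  61  62  63  60]
195 [101  99  99 101  90  48  37  60  38  16  15  15  19  20  34 145 212 190
 152 159 157 157]
196 [101 100 100 102  90  40  40  60  42  17  13   7  10  19  36 139 208 190
 166 166 171 167]
197 [100 100  99 105  89  48  39  57  28  11  17  16  17  16  37 138 196 170
 165 164 164 163]
198 
[... 1033 characters left out ...]
72 172]
209 [107 106 105 102 105 105 105  85  44  55  60  79  99 134 177 174 172 170
 170 173 174 173]
210 [108 105 106 105 105 105 106  89  44  53  59  83 101 134 173 173 170 173
 172 172 171 170]
211 [106 105 105 104 103 105 101  79  46  51  57  85 131 169 175 171 168 170
 169 171 173 171]
212 [ 99 103 106 103 106 106  98  76  46  54  64  85 137 175 170 169 168 171
 170 172 171 171]
213 [ 92 105 102 103 103 103  99  75  49  54  62  86 139 176 174 172 172 174
 173 174 171 173]
214 [ 93 106 107 105 103 103 100  74  51  54  61  88 137 173 169 168 167 167
 168 167 170 170]
215 [ 93 108 107 106 104 108 102  77  51  54  62  85 138 176 170 172 171 170
 170 171 171 170]
[303.00687592 211.42440495]
```

The fingers now hide the top of the grip and there is still no contact. So the tips probably stand about 25–30 mm higher than the reported TCP. I'll keep feeling downward.

```bash
python3 -m inch '{"xyz":[[0,0,0.002],[0,0,0.002]],"turn":[0,0],"claw":[0.015,0.015]}' | grep -E "ee|force:"
python3 -m inch '{"xyz":[[0,0,0.002],[0,0,0.002]],"turn":[0,0],"claw":[0.015,0.015]}' | grep -E "ee|force:"
python3 -m inch '{"xyz":[[0,0,0.002],[0,0,0.002]],"turn":[0,0],"claw":[0.015,0.015]}' | grep -E "ee|force:"
python3 -m inch '{"xyz":[[0,0,0.002],[0,0,0.002]],"turn":[0,0],"claw":[0.015,0.015]}' | grep -E "ee|force:"
python3 - <<'E'
from h import *
t=env.camera("top");s=env.camera("scene");a=s["color"][150:250,215:345];b=t["color"][170:265,230:360]
b=np.clip(b.astype(float)*2,0,255).astype(np.uint8)
cv2.imwrite("pics/s5.png",np.vstack([cv2.resize(x,None,fx=f,fy=f,interpolation=cv2.INTER_CUBIC) for x,f in((a,4),)]))
E
```

```text
ee_pos: [0.5162, 0.0369, 0.0843]
force: [-1.4, -0.8, 5.9]
grip_force: 2.8
ee_pos: [0.5165, 0.0369, 0.084]
force: [-6.7, 0.7, 15.9]
grip_force: 7.8
ee_pos: [0.5168, 0.0369, 0.0838]
force: [-9.9, 0.3, 26.1]
grip_force: 12.9
ee_pos: [0.517, 0.0369, 0.0836]
force: [-13.1, 1.4, 36.2]
grip_force: 18.1
```

View pics/s5.png

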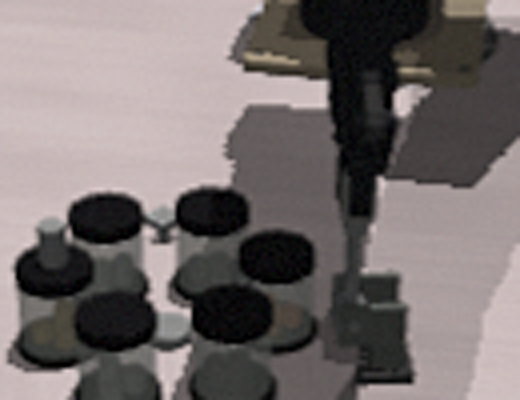

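Contact came at a reported TCP z of 0.085, while the grip's top is at 0.114. So the real tips are 29 mm above the reported TCP, as the camera showed. I'll back up, open, straddle the grip and close.

```bash
python3 -m inch '{"xyz":[[0,0,-0.02],[0,0,-0.02],[0,0,-0.02],[0,0,-0.02],[0,0,-0.02],[0,0,-0.012],[0,0,-0.004],[0,0,0.004],[0,0,0.012],[0,0,0.012]],"turn":[0,0,0,0,0,0,0,0,0,0],"claw":[0.065,0.065,0.065,0.065,0.065,0.065,0.065,0.065,0.065,0.065]}' 25
python3 -m inch '{"xyz":[[0,0,0],[0,0,0],[0,0,0],[0,0,0],[0,0,0],[0,0,0],[0,0,0],[0,0,0]],"turn":[0,0,0,0,0,0,0,0],"claw":[0.05,0.04,0.03,0.025,0.02,0.015,0.015,0.015]}' 25
```

```text
time_s: 7.95
ee_pos: [0.5143, 0.037, 0.0635]
orientation: [[-0.234, 0.972, -0.003], [0.972, 0.234, 0.0], [0.001, -0.003, -1.0]]
force: [-0.1, 0.8, 0.4]
width: 0.0653
grip_force: 0.0
time_s: 8.75
ee_pos: [0.5164, 0.0369, 0.0659]
orientation: [[-0.234, 0.972, 0.001], [0.972, 0.234, 0.0], [-0.0, 0.001, -1.0]]
force: [1.1, -0.1, 3.8]
width: 0.0215
grip_force: 25.4
```

The grip is held (21.5 mm ≈ 22 mm). I'll swing the lever along its arc.

```bash
python3 -m inch '{"xyz":[[0.0097,0,0.0007],[0.0192,0,0.0029],[0.0283,0,0.0065],[0.0283,0,0.0065]],"turn":[0,0,0,0],"claw":[0.015,0.015,0.015,0.015]}' 30
python3 -m inch '{"xyz":[[0.0084,0,0.0048],[0.016,0,0.0109],[0.016,0,0.0109]],"turn":[0,0,0],"claw":[0.015,0.015,0.015]}' 30
```

```text
time_s: 9.15
ee_pos: [0.5101, 0.0644, 0.0594]
orientation: [[-0.234, 0.972, 0.002], [0.972, 0.234, -0.002], [-0.002, 0.002, -1.0]]
force: [0.5, 0.0, 4.3]
width: 0.0212
grip_force: 31.0
time_s: 9.45
ee_pos: [0.5063, 0.081, 0.0485]
orientation: [[-0.235, 0.972, 0.002], [0.972, 0.235, 0.001], [0.001, 0.002, -1.0]]
force: [-0.2, 0.7, 5.0]
width: 0.0214
grip_force: 31.9
```

```bash
python3 -m inch '{"xyz":[[0.0066,0,0.0072],[0.0121,0,0.0153],[0.0163,0,0.024],[0.0163,0,0.024]],"turn":[0,0,0,0],"claw":[0.015,0.015,0.015,0.015]}' 30
python3 -m inch '{"xyz":[[0.002,0,0.0062],[0.003,0,0.01],[0.003,0,0.01],[0.003,0,0.01]],"turn":[0,0,0,0],"claw":[0.015,0.015,0.015,0.015]}' 30
```

```text
time_s: 9.85
ee_pos: [0.5025, 0.0983, 0.0242]
orientation: [[-0.235, 0.972, 0.002], [0.972, 0.235, 0.005], [0.004, 0.003, -1.0]]
force: [1.4, 6.0, 5.1]
width: 0.0212
grip_force: 35.1
time_s: 10.25
ee_pos: [0.5018, 0.1015, 0.0146]
orientation: [[-0.235, 0.972, 0.001], [0.972, 0.235, 0.006], [0.005, 0.003, -1.0]]
force: [-0.6, 7.4, 5.7]
width: 0.0214
grip_force: 36.9
```

The lever is at its stop (about 1.36 rad). I'll release it, lift, and move above the knob.

```bash
python3 -m inch '{"xyz":[[0,0,0],[0,0,0],[0,0,0],[0,0,0],[0,0,0],[0,0,-0.03],[0,0,-0.07],[0,0,-0.1],[0,0,-0.1],[-0.04,0,-0.1],[-0.08,0,-0.1],[-0.12,0,-0.1],[-0.16,0,-0.1],[-0.2,0,-0.1],[-0.23,0,-0.1],[-0.2536,0,-0.1],[-0.2536,0,-0.1],[-0.2536,0,-0.1]],"turn":[0,0,0,0,0,0,0,0,0,0,0,0,0,0,0,0,0,0],"claw":[0.04,0.05,0.05,0.05,0.05,0.05,0.05,0.05,0.05,0.05,0.05,0.05,0.05,0.05,0.05,0.05,0.05,0.05]}'
python3 - <<'E'
from h import *
t=env.camera("top");s=env.camera("scene");o=env.observe();P=np.array(o["ee_pos"])
print(np.round(o["q"],1), proj(s,P+[0,0,.029]))
a=s["color"][165:265,200:330];b=t["color"][170:265,230:360]
b=np.clip(b.astype(float)*2,0,255).astype(np.uint8)
cv2.imwrite("pics/c6.png",np.hstack([cv2.resize(x,(400,300),interpolation=cv2.INTER_CUBIC) for x in(a,b)]))
E
```

```text
time_s: 12.05
ee_pos: [0.5594, -0.1477, 0.1128]
orientation: [[-0.233, 0.972, -0.002], [0.972, 0.233, 0.001], [0.002, -0.002, -1.0]]
force: [0.4, 0.2, -0.3]
width: 0.0499
grip_force: 0.0
[-21.1  14.7 -14.1  61.3   0.   55.3] [226.58853856 194.12744032]
```

View pics/c6.png

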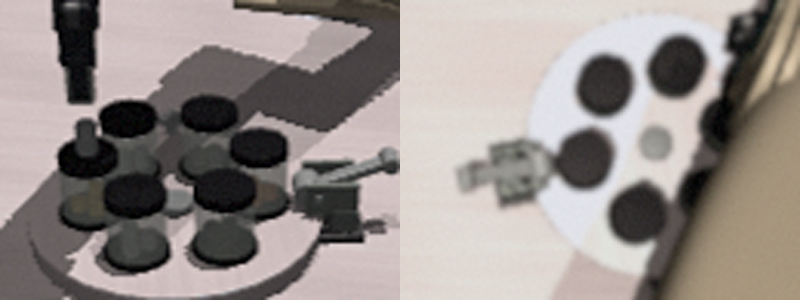

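The lever lies open and level. The fingers are just left of the knob at columns 226 and 227.6. I'll correct by 2.5 mm, descend and grip.

```bash
python3 -m inch '{"xyz":[[0.0025,0.0025,0],[0.0025,0.0025,0.01],[0.0025,0.0025,0.02],[0.0025,0.0025,0.03],[0.0025,0.0025,0.04],[0.0025,0.0025,0.05],[0.0025,0.0025,0.051],[0.0025,0.0025,0.051]],"turn":[0,0,0,0,0,0,0,0],"claw":[0.05,0.05,0.05,0.05,0.05,0.05,0.05,0.05]}' 30
python3 -m inch '{"xyz":[[0,0,0],[0,0,0],[0,0,0],[0,0,0],[0,0,0],[0,0,0],[0,0,0]],"turn":[0,0,0,0,0,0,0],"claw":[0.04,0.03,0.02,0.012,0.012,0.012,0.012]}' 30
```

```text
time_s: 12.95
ee_pos: [0.5617, -0.1447, 0.0623]
orientation: [[-0.234, 0.972, -0.001], [0.972, 0.234, 0.0], [0.001, -0.001, -1.0]]
force: [-0.1, 0.1, -0.4]
width: 0.0499
grip_force: 0.0
time_s: 13.65
ee_pos: [0.5626, -0.1451, 0.0636]
orientation: [[-0.234, 0.972, 0.001], [0.972, 0.234, -0.001], [-0.001, 0.001, -1.0]]
force: [-1.5, 0.3, 5.8]
width: 0.0167
grip_force: 29.5
```

Run:
```python
from h import *
from scipy.spatial.transform import Rotation as Q
o=env.observe();R=np.array(o["orientation"])
K=.07*np.array([np.cos(np.radians(-74)),np.sin(np.radians(-74)),0])
print([[round(float(v),4) for v in (R.T@(Q.from_euler("z",-f,degrees=True).apply(K)-K))[:2]] for f in range(5,61,5)])
```

```text
[[0.0, -0.0061], [0.0005, -0.0122], [0.0016, -0.0182], [0.0032, -0.0241], [0.0053, -0.0298], [0.0079, -0.0354], [0.0109, -0.0407], [0.0144, -0.0457], [0.0184, -0.0503], [0.0227, -0.0546], [0.0274, -0.0586], [0.0324, -0.0621]]
```

```bash
python3 -m inch '{"xyz":[[0,-0.0061,0],[0.0005,-0.0122,0],[0.0016,-0.0182,0],[0.0032,-0.0241,0],[0.0053,-0.0298,0],[0.0079,-0.0354,0],[0.0079,-0.0354,0]],"turn":[5,10,15,20,25,30,30],"claw":[0.012,0.012,0.012,0.012,0.012,0.012,0.012]}' 30
python3 - <<'E'
from h import *
from scipy.spatial.transform import Rotation as Q
o=env.observe();R=np.array(o["orientation"]);print(o["q"])
K=.07*np.array([np.cos(np.radians(-104)),np.sin(np.radians(-104)),0])
print([[round(float(v),4) for v in (R.T@(Q.from_euler("z",-f,degrees=True).apply(K)-K))[:2]] for f in range(5,66,5)])
E
```

```text
time_s: 14.35
ee_pos: [0.5259, -0.146, 0.0636]
orientation: [[0.285, 0.958, 0.001], [0.958, -0.285, -0.002], [-0.001, 0.001, -1.0]]
force: [0.3, -2.0, 3.6]
width: 0.0162
grip_force: 29.7
[-2.22683893e+01  1.42414502e+01 -2.14288855e+01  5.42507179e+01
 -6.12955147e-02  8.43003278e+01]
[[-0.0, -0.0061], [0.0005, -0.0122], [0.0016, -0.0182], [0.0031, -0.0241], [0.0052, -0.0298], [0.0078, -0.0354], [0.0108, -0.0407], [0.0143, -0.0457], [0.0183, -0.0504], [0.0226, -0.0547], [0.0272, -0.0586], [0.0322, -0.0621], [0.0375, -0.0652]]
```

Forces are small, so I'll continue another 60°.

```bash
python3 -m inch '{"xyz":[[0,-0.0061,0],[0.0005,-0.0122,0],[0.0016,-0.0182,0],[0.0031,-0.0241,0],[0.0052,-0.0298,0],[0.0078,-0.0354,0],[0.0108,-0.0407,0],[0.0143,-0.0457,0],[0.0183,-0.0504,0],[0.0226,-0.0547,0],[0.0272,-0.0586,0],[0.0322,-0.0621,0],[0.0322,-0.0621,0],[0.0322,-0.0621,0]],"turn":[5,10,15,20,25,30,35,40,45,50,55,60,60,60],"claw":[0.012,0.012,0.012,0.012,0.012,0.012,0.012,0.012,0.012,0.012,0.012,0.012,0.012,0.012]}' 30
python3 - <<'E'
from h import *
t=env.camera("top");s=env.camera("scene")
cv2.imwrite("pics/tA.png",t["color"]);cv2.imwrite("pics/sA.png",s["color"])
def lids(c,roi,thr,k=4):
    x0,y0,x1,y1=roi
    g=cv2.resize(c["color"][y0:y1,x0:x1],None,fx=k,fy=k,interpolation=cv2.INTER_CUBIC).max(2)
    cs,_=cv2.findContours((g<thr).astype(np.uint8),cv2.RETR_EXTERNAL,cv2.CHAIN_APPROX_NONE)
    for q in cs:
        if cv2.contourArea(q)>40*k*k:
            (u,v),r,a=cv2.fitEllipse(cv2.convexHull(q)); u,v=(u+.5)/k-.5+x0,(v+.5)/k-.5+y0
            print(np.round((u,v,*np.array(r)/k),1),plane(c,u,v,.084).round(4))
lids(t,(278,172,352,252),50);print();lids(s,(210,190,300,245),28)
E
```

```text
time_s: 15.75
ee_pos: [0.4757, -0.0976, 0.0635]
orientation: [[0.972, 0.234, 0.0], [0.234, -0.972, -0.002], [-0.0, 0.002, -1.0]]
force: [-2.7, -2.6, 6.1]
width: 0.0165
grip_force: 30.4
[289.8 207.4  17.2  19.1] [ 0.5576 -0.0095  0.084 ]
[314.6 220.3  40.5  73.6] [ 0.5236 -0.079   0.084 ]
[307.1 190.6  17.4  19.5] [ 0.6058 -0.0564  0.084 ]

[255.9 226.9  20.8  27.1] [ 0.6025 -0.0666  0.084 ]
[232.3 224.9  13.8  21.5] [ 0.6035 -0.1241  0.084 ]
[281.6 222.1  13.3  19.8] [ 0.5718 -0.0094  0.084 ]
[231.5 210.1  12.3  19.1] [ 0.5375 -0.1431  0.084 ]
[278.2 207.3  12.7  18.3] [ 0.5042 -0.0284  0.084 ]
[254.  201.8  12.1  18.4] [ 0.4872 -0.0953  0.084 ]
```

The lids stand at 15.8° and 75.7°, so the knob is at 195.8°. The grip pinch gives a base yaw of 13.3°, and the pointer gives 12.9°. About 2.6° remains (3.2 mm).

```bash
python3 -m inch '{"xyz":[[0,-0.0016,0],[0.0001,-0.0032,0],[0.0001,-0.0032,0],[0.0001,-0.0032,0],[0.0001,-0.0032,0],[0.0001,-0.0032,0],[0.0001,-0.0032,0],[0.0001,-0.0032,0]],"turn":[1.3,2.6,2.6,2.6,2.6,2.6,2.6,2.6],"claw":[0.012,0.012,0.012,0.012,0.012,0.012,0.012,0.012]}' 30
python3 - <<'E'
from h import *
t=env.camera("top");s=env.camera("scene")
k=4;x0,y0,x1,y1=278,172,352,225
g=cv2.resize(t["color"][y0:y1,x0:x1],None,fx=k,fy=k,interpolation=cv2.INTER_CUBIC).max(2)
for q in cv2.findContours((g<50).astype(np.uint8),cv2.RETR_EXTERNAL,cv2.CHAIN_APPROX_NONE)[0]:
    if 3000<cv2.contourArea(q)<6000:
        (u,v),r,_=cv2.fitEllipse(cv2.convexHull(q)); p=plane(t,(u+.5)/k-.5+x0,(v+.5)/k-.5+y0,.084)[:2]-[.5410,-.0747]; print(p,np.degrees(np.arctan2(p[1],p[0])))
# block + lever in the top view: dark region left of the disc -> direction from the axis
m=(t["color"][205:250,235:275].max(2)<85).astype(np.uint8);M=cv2.moments(m,True)
u,v=M["m10"]/M["m00"]+235,M["m01"]/M["m00"]+205
p=plane(t,u,v,.05)[:2]-plane(t,313,216.2,.022)[:2];print(M["m00"],u,v,p,np.degrees(np.arctan2(-p[0],p[1])))
E
```

```text
time_s: 16.65
ee_pos: [0.4749, -0.0946, 0.0636]
orientation: [[0.982, 0.189, -0.0], [0.189, -0.982, -0.002], [-0.0, 0.002, -1.0]]
force: [-1.9, -1.7, 7.0]
width: 0.0165
grip_force: 30.4
[0.0194102  0.06437355] 73.220659028643
[-0.046071   -0.05888178] -128.04076657403817
[0.06535579 0.01536772] 13.232119440861963
385.0 263.95584415584415 224.23896103896104 [-0.02890951  0.14093275] 11.592265626059355
```

The jar angle is now 13.2°, and the base yaw estimates run from 11.6° to 13.4°. That is within about 2 mm, inside the tolerance, and the carousel is still and held at 30 N. I'll hand it in.

```bash
python3 -c "
from station import env
print(env.close_job())"
```

```text
the job is handed in; nothing more can be done
None
```

I handed in the job with the lever swung open to about 1.36 rad and the knob jar turned to the pointer (within about 2 mm by my measurement); the gripper still holds the knob at about 30 N, and the hand-in gave no verdict.

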